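# Seat the keyed candle holder back in the menorah

### The arm

A 6-joint arm with a two-finger parallel gripper is mounted at the origin on the work surface. World frame = base frame: x ahead of the robot, y to its left, z up, the work surface at z = 0. Lengths are in m, angles in rad, forces in N, time in s.
With the tool pointing down it reaches from about 0.275 to 1 m from the base axis. Payload 8.4 kg.
Tool frame: the origin (TCP) lies on the centre line of the jaws, within the pads' length; the fingertips stand 17 mm ahead of it and the grasp point (between the pads) lies 2 mm behind it (bot.tcp_to_tips is the z of the fingertips in the tool frame, in m); z points along the fingers, y is the line along which they close (so a half turn about z gives the same grasp; the last joint's range is limited). The gripper opens to 85 mm and grips with 20 to 120 N. Pads are 22 mm wide; open, the fingers measure 114 mm over their backs; the gripper's body (76 mm by 85 mm) begins 54 mm behind the grasp point. The pads swing forward as they close: fully open they stand 13 mm farther back than shut.
Start: joints at [1.152, 0.353, 1.633, -0, 1.155, -0.002], TCP at [0.253, 0.571, 0.248] pointing down, gripper open.
Joint ranges: [-2.63, 2.63], [-0.92, 2.1], [0.06, 2.66], [-1.3, 4.44], [0, 2.69], [-3.02, 3.02]. Speed limits (rad/s): [2.22, 2.22, 2.79, 3.14, 3.14, 3.14].

### API

Orientations are given as a unit quaternion [x, y, z, w].
In Python, from workcell import bot, hand, kinematics, get_obs, vision, hand_in gives the robot as it stands. The module is installed in compiled form; this text tells all that it offers. Calls block until the motion is done:
- bot.reach(position, orientation): joint-space move of the TCP to a pose.
- bot.servo_line(position, ori=None, velocity=0.15): straight line of the TCP; ori=None keeps the orientation; velocity is the mean speed in m/s.
- bot.goto_joints(angles): joint-space move.
- hand.move_gripper(opening, strength=None): finger opening in m; strength is the grip in N (None keeps the last); returns when the fingers have stopped.
- bot.dwell(seconds).
- kinematics.solve_ik(position, orientation): joint angles nearest the present ones, or None.
- get_obs(): the state.
- vision.read_camera(name): name is "side" or "top" or "wrist"; returns a dict with "frame" (400x640x3 uint8, red, green, blue), "intrinsics" (3x3 intrinsics, pixels), "view" (4x4, takes a point from world to camera coordinates). Camera axes: x right, y down, z forward; pixel columns grow to the right and rows downward; lengths in m; the calibration is good to about 2 mm. A picture is of the moment at which its call begins. There is no depth.
A pose or a line that the arm cannot do raises bot.IKError and nothing moves.
- hand_in(): hands the job in; it is judged then, once.
The state is a dict: "time_s": time; "joint_pos": joint angles; "joint_vel": joint speeds; "joint_efforts": joint torques, N m; "position": TCP position; "orientation": TCP orientation; "wrist_force": force on the tool from outside, world axes, zero at the start; "ft_torque": the same for the moment, N m; "gripper_width": finger opening in m; "grip_force": force on a finger pad.
Only numpy, scipy, OpenCV 4.12 (cv2) and the standard library are available. Lean on these libraries where they do the work, as an engineer would, in place of code of your own. Each camera call takes 0.05 s, during which the arm holds its last target. There are 200 camera calls.

### The job

Lift the brass candle holder out of the porcelain dish and put it back in the square pocket in the middle of the menorah: its foot is keyed and the slot for it lies somewhere off the pocket's centre, so shuffle it about gently in the pocket until it drops fully home, flange down on the steel seat plate. Never force it (a push of 25 N is too much), leave it standing upright and let go, and do not disturb the dish, the dreidel, the lighter or the matchbox.

Things in the scene. Friction and masses are not known exactly. Their poses are not given: they have to be found in the camera images.
- holder: Loose brass candle holder, 0.1 kg, 72 mm tall, upright in the dish. Origin: centre of its underside, z up. From below: key foot 16 mm (x) by 24 mm (y), 12 mm high, fits the slot either way round; round flange 34 mm across, heights 12 to 17; square cup 22 x 22 mm, sides along x and y, heights 17 to 72, open on top.
- dish: Loose white porcelain dish, 112 mm across the rim, 16 mm high, flat inner floor 6 mm above its underside. Origin at the centre of its underside. The holder stands near its middle.
- menorah: Black metal menorah, fixed. Origin on the sill under its centre column, z up. Eight small cups along its y, out to 150 mm either side, tops 90 mm above the sill. On the column a black block 72 x 72 mm, rim 103 mm above the sill, with a square pocket 48 x 48 mm, 10 mm deep down to a bright steel seat plate.
- pocket (a point): Centre of the pocket at the height of the seat plate's top face (93 mm above the sill); axes as the menorah's. The plate's slot is 19 mm (along x) by 27 mm (along y), 18 mm deep; hand-fitted: its centre lies 2.8 to 6.7 mm away from this point, within 5 mm in x and in y, and is turned up to 0.05 rad, none of it measured; it stays put. Fully home, the holder's underside is 12 mm below this point.
- dreidel: Yellow silicone dreidel lying on its side, a bystander: body a 30 mm cube, about 66 mm long with tip and stem. Origin under the middle of the cube.
- lighter: Matte steel lighter lying flat, a bystander, 55 x 36 x 12 mm. Origin under its middle.
- matchbox: Small matchbox, a bystander, 54 x 36 x 15 mm. Origin under its middle.
- cup (a point): Middle of the holder's square 22 x 22 mm cup, 50 mm above the holder's underside: a good height to grip it.
There are look-alikes about, which are no part of the job. Leave any pink or turquoise look-alike of the holder alone.

How it is judged:
On the way, in this order (a step that is already met when the one before it is completed fails the run):
1. the holder is lifted clear of the dish (z of holder in the frame of dish above 0.04 m), for 0.1 s.
2. the holder is in the pocket, upright and fully home (z of holder in the frame of pocket between -0.015 and -0.0095 m and horizontal distance between holder and pocket below 0.01 m and angle between holder's own z axis and vertical below 0.06 rad), for 0.2 s.
At the end, for the whole second after the job is handed in: The holder stands in the slot of the menorah's pocket with its underside 9.5 to 15 mm below the seat plate's top face (fully home is 12 mm), within 10 mm of the pocket's centre sideways, upright within 0.06 rad, at rest and released (all of step 2 and linear speed of holder below 0.02 m/s and contact force between holder and the fingers below 0.1 N); the robot touches nothing.
It fails at once if the holder is pressed or struck against the menorah with more than 25 N (contact force between holder and menorah above 25 N).
It fails at once if the menorah is struck or pushed by the arm or fingers with more than 25 N (contact force between any of the fingers, the arm and menorah above 25 N).
It fails at once if the dish is shifted by more than 30 mm (distance of dish from where it was at the start of the episode above 0.03 m).
It fails at once if the dreidel, lighter or matchbox is shifted by more than 20 mm (distance of any of dreidel, lighter, matchbox from where it was at the start of the episode above 0.02 m).
It also fails if it takes over 72 s, if anything falls off the work surface, if the arm or the gripper's body presses on something with over 40 N, if the wrist force passes 120 N, or if a joint passes its speed limit or range.

## Working session

There is one attempt and no reset: what is moved stays moved. The work goes in short steps, each a Python script; the robot and the scene stay as the last script left them, time stands still between calls to the robot, and variables do not carry over. Pictures are saved under pics/ and viewed, at most 10 in all, crops included, and the job is handed in when it is done.

```bash
mkdir -p pics
cat > h.py <<'E'
import numpy as np, cv2
from workcell import bot, hand, kinematics, get_obs, vision, hand_in
def cam(n):
    d=vision.read_camera(n); return d["frame"],np.array(d["intrinsics"]),np.array(d["view"])
def onplane(K,V,u,v,z):
    R,t=V[:3,:3],V[:3,3]; c=-R.T@t; d=R.T@np.linalg.solve(K,[u,v,1]); return c+d*(z-c[2])/d[2]
def proj(K,V,p):
    q=K@(V[:3,:3]@np.array(p)+V[:3,3]); return q[:2]/q[2]
E
python3 - <<'E'
from h import *
for n in("top","side"):
    f,K,V=cam(n); np.savez(n+"0.npz",f=f,K=K,V=V); cv2.imwrite(f"pics/{n}0.png",f[:,:,::-1])
    print(n,K.round(1).tolist(),(-V[:3,:3].T@V[:3,3]).round(3),V[:3,:3].round(2).tolist())
print(get_obs())
E
```

```text
top [[488.0, 0.0, 317.5], [0.0, 488.0, 209.7], [0.0, 0.0, 1.0]] [ 0.439 -0.041  1.182] [[0.03, -1.0, 0.02], [-0.99, -0.03, -0.17], [0.17, -0.01, -0.99]]
side [[418.3, 0.0, 313.4], [0.0, 418.3, 198.6], [0.0, 0.0, 1.0]] [ 0.525 -0.742  0.521] [[0.99, -0.16, 0.03], [-0.06, -0.53, -0.85], [0.14, 0.83, -0.53]]
{'time_s': 0.1, 'joint_pos': array([ 1.15162366e+00,  3.53619938e-01,  1.63405486e+00,  8.71755937e-06,
        1.15521699e+00, -2.41129356e-03]), 'joint_vel': array([ 0.00139858, -0.00142591, -0.00155062,  0.00121494, -0.00111655,
       -0.00077896]), 'joint_efforts': array([ 1.90066285e-04, -6.06360340e+01, -3.42821431e+01,  1.63754844e-04,
        3.85961845e-03, -5.84641796e-06]), 'position': array([0.25283758, 0.57112587, 0.24761321]), 'orientation': array([ 2.06877568e-01,  9.78366624e-01, -6.34356351e-04, -1.39810440e-04]), 'wrist_force': array([-0.89006161, -0.04613746, -0.12368865]), 'ft_torque': array([-0.04992412,  0.0321951 ,  0.0333139 ]), 'grip_force': 0.0, 'gripper_width': 0.08545236535501909}
```

View pics/top0.png

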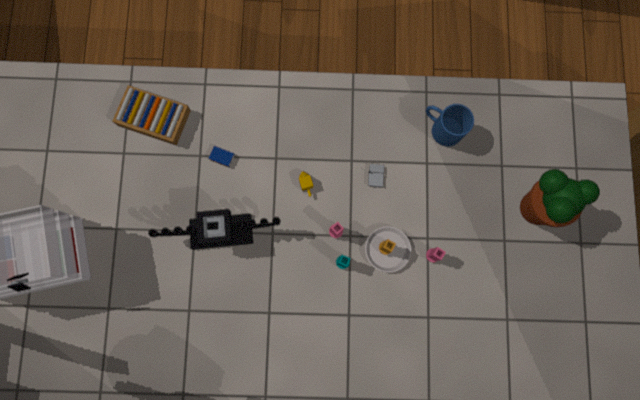

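View pics/side0.png

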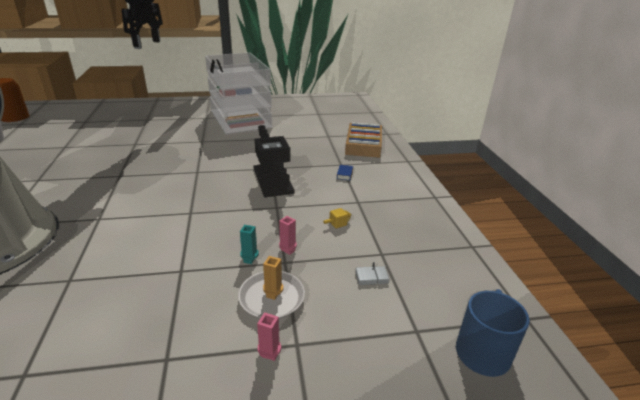

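Top view: the holder is at about (388,246) in the dish, with pink look-alikes at (337,230) and (436,255) and a teal one at (343,262). The menorah block is at about (213,225). I'll enlarge both regions.

Run:
```python
from h import *
f=np.load("top0.npz")["f"][:,:,::-1]
a=cv2.resize(f[195:265,178:248],(560,560),interpolation=cv2.INTER_CUBIC)
g=np.load("top0.npz")["f"][:,:,::-1]
b=cv2.resize(g[225:270,366:411],(540,540),interpolation=cv2.INTER_CUBIC)
cv2.imwrite("pics/a1.png",a);cv2.imwrite("pics/b1.png",b)
```

```text
(no output)
```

View pics/a1.png

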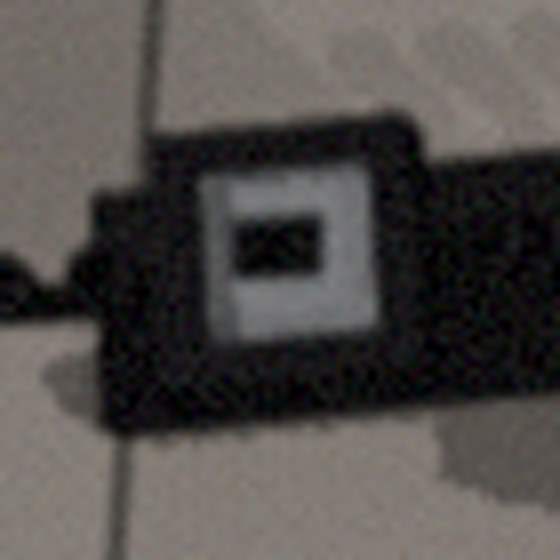

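View pics/b1.png

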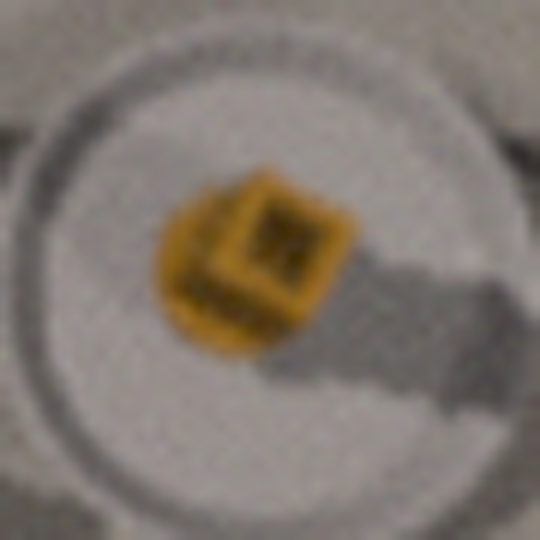

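Slot in the plate: crop centre about (278,246), i.e. full image (212.3,225.3), towards the image's left/upper side of the pocket. The holder cup's top corners are at crop b (268,170), (358,220), (300,320) and (215,262), so it's turned about 30°. I'll move on to wrist-camera views.

Run:
```python
from h import *
z=np.load("top0.npz");K,V=z["K"],z["V"]
P=lambda x,y,s,ou,ov,zz:onplane(K,V,ou+(x+.5)/s-.5,ov+(y+.5)/s-.5,zz)
cs=np.array([P(x,y,12,366,225,.078) for x,y in((268,170),(358,220),(300,320),(215,262))]);print(cs.round(4),cs.mean(0))
d=cs[[1,2]]-cs[[0,1]];print(np.degrees(np.arctan2(d[:,1],d[:,0])),np.linalg.norm(d,axis=1))
b=np.array([P(x,y,8,178,195,.103) for x,y in((150,135),(412,115),(435,408),(110,432))]);print(b.round(4))
print("pocket",[P(x,y,8,178,195,.103)[:2].round(4) for x,y in((200,175),(370,163),(382,325),(212,342))])
print("slot",[P(x,y,8,178,195,.093)[:2].round(4) for x,y in((232,213),(320,213),(322,275),(236,280))])
o=[1,0,0,0]
h=cs.mean(0)
bot.reach([h[0],h[1],.27],o)
f,K,V=cam("wrist");np.savez("w1.npz",f=f,K=K,V=V)
print(proj(K,V,[h[0],h[1],.078]),(-V[:3,:3].T@V[:3,3]),V[:3,:3].round(2),K[0,0],get_obs()["time_s"])
cv2.imwrite("pics/w1.png",f[:,:,::-1])
```

```text
[[ 0.5626 -0.2184  0.078 ]
 [ 0.5536 -0.2355  0.078 ]
 [ 0.5343 -0.2246  0.078 ]
 [ 0.5448 -0.2084  0.078 ]] [ 0.54884594 -0.2217108   0.078     ]
[-117.67095522  150.42844978] [0.01936709 0.02218488]
[[0.6077 0.2143 0.103 ]
 [0.6157 0.1418 0.103 ]
 [0.534  0.1307 0.103 ]
 [0.5247 0.2195 0.103 ]]
pocket [array([0.5969, 0.1996]), array([0.6018, 0.1527]), array([0.5565, 0.1466]), array([0.5504, 0.1932])]
slot [array([0.5879, 0.1922]), array([0.5886, 0.1676]), array([0.5712, 0.166 ]), array([0.569 , 0.1898])]
[321.81035211 173.96410758] [ 0.63020984 -0.2201738   0.39521883] [[ 0.   -1.   -0.  ]
 [-0.95 -0.    0.32]
 [-0.32 -0.   -0.95]] 320.06869418727905 3.125
```

View pics/w1.png

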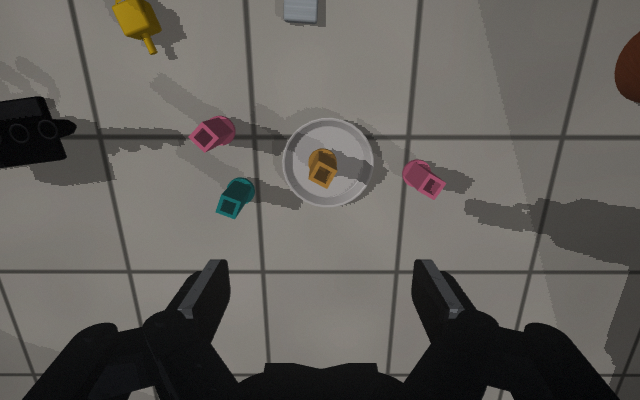

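The wrist view agrees with the top view: cup top at (323,174). I'll grasp with partly open jaws, lift, and check the key foot's direction in the side camera.

```bash
cat >> h.py <<'E'
def q(deg): a=np.radians(deg)/2; return [np.cos(a),np.sin(a),0,0]
E
python3 - <<'E'
from h import *
h=[.5485,-.2217]; o=q(61.5); gz=.056+.002  # grasp point is 2 mm behind TCP => TCP below it
gz=.057-.002
hand.move_gripper(.05,30)
bot.reach([*h,.16],o)
bot.servo_line([*h,gz],velocity=.1)
hand.move_gripper(.0,30)
s=get_obs();print(s["gripper_width"],s["grip_force"],s["position"],s["wrist_force"],s["time_s"])
bot.servo_line([*h,.19],velocity=.1)
bot.reach([.53,-.4,.25],q(0))
bot.dwell(.3)
s=get_obs();print(s["gripper_width"],s["wrist_force"],s["time_s"])
f,K,V=cam("side");u,v=proj(K,V,[.53,-.4,.22]).astype(int);print(u,v)
y0=max(v-80,0);c=f[y0:y0+160,u-100:u+100]
cv2.imwrite("pics/s1.png",cv2.resize(c,None,fx=3.7,fy=3.7,interpolation=cv2.INTER_CUBIC)[:,:,::-1])
E
```

```text
0.02168072125609399 34.67774748802185 [ 0.54884863 -0.22183122  0.05557745] [-0.57793633  0.34741456  5.17598736] 6.1333
0.021264395800607627 [-0.30086869 -0.40684167 -0.69756286] 8.725
261 267
```

View pics/s1.png

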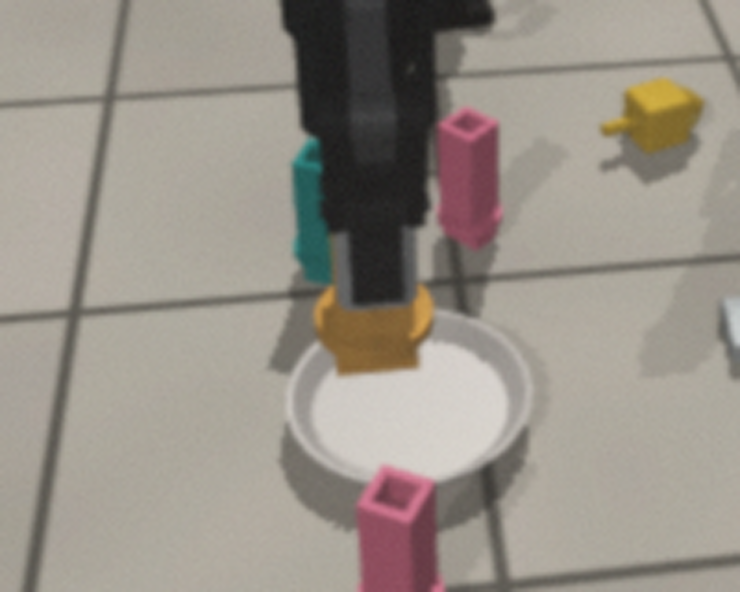

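The lifted foot spans 336–419 px against the flange's 315–434 px, so about 24 mm along world x. The long side of the key is therefore along the tool's x, and the insertion yaw is about 97°. Next I look straight down into the pocket with the wrist camera.

Run:
```python
from h import *
p=np.array([.5764,.173]); psi=97
t=np.array([np.cos(np.radians(psi)),np.sin(np.radians(psi))])
xy=p-.08*t
bot.reach([.53,-.25,.25],q(45))
bot.reach([*xy,.25],q(psi)); bot.servo_line([*xy,.20]); bot.dwell(.3)
f,K,V=cam("wrist");np.savez("w2.npz",f=f,K=K,V=V)
u,v=proj(K,V,[*p,.093]).round().astype(int)
u0,v0=u-65,max(v-65,0);print(u0,v0,get_obs()["joint_pos"],get_obs()["wrist_force"],get_obs()["time_s"])
c=f[v0:v0+130,u0:u0+130]; cv2.imwrite("pics/w2.png",cv2.resize(c,(585,585),interpolation=cv2.INTER_CUBIC)[:,:,::-1])
```

```text
256 29 [ 1.55862312e-01  3.53661946e-01  1.74752006e+00 -3.12879964e-05
  1.03923471e+00  3.36577365e-02] [-0.5178739   0.26908164 -0.71394748] 11.5667
```

View pics/w2.png

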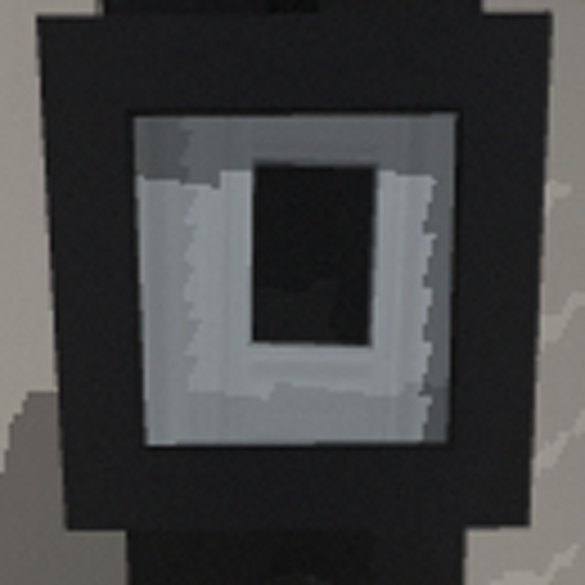

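Clear view: slot corners at crop (252,163), (377,168), (372,347), (250,342), plate corners at (133,113), (458,113), (447,443), (146,445), and outer rim corners at (38,15), (551,12), (530,527), (66,528).

Run:
```python
from h import *
z=np.load("w2.npz");K,V=z["K"],z["V"]
S={"slot":([(252,163),(377,168),(372,347),(250,342)],.093),"plate":([(133,113),(458,113),(447,443),(146,445)],.093),"rim":([(38,15),(551,12),(530,527),(66,528)],.103)}
for n,(c,h) in S.items():
    w=np.array([onplane(K,V,256+(x+.5)/4.5-.5,29+(y+.5)/4.5-.5,h)[:2] for x,y in c])
    e=np.roll(w,-1,0)-w
    print(n,w.mean(0).round(4),np.linalg.norm(e,axis=1).round(4),(np.degrees(np.arctan2(e[:,1],e[:,0]))%90).round(1))
```

```text
slot [0.5787 0.179 ] [0.0188 0.0258 0.019  0.0258] [5.  6.4 4.8 5.9]
plate [0.5767 0.1747] [0.0482 0.0481 0.0479 0.0484] [7.1 7.1 7.4 7.5]
rim [0.5767 0.1748] [0.0714 0.0717 0.0719 0.0715] [7.4 7.8 7.2 7.3]
```

```bash
cat >> h.py <<'E'
def fz(n=3):
    r=[]
    for _ in range(n): bot.dwell(.02); r.append(get_obs()["wrist_force"])
    return np.mean(r,0)
def down(z,zend,base,lim=3.,step=.0005):
    while z>zend:
        z-=step; p=get_obs()["position"]; bot.servo_line([*XY,z],velocity=.02)
        f=fz(2)-base
        if f[2]>lim: return z,f
    return z,fz()-base
XY=[0,0]
E
python3 - <<'E'
import h; from h import *
h.XY[:]=[.5787,.179]
bot.reach([*h.XY,.2],q(95.7)); bot.servo_line([*h.XY,.155],velocity=.08); bot.dwell(.3)
b=fz(6); np.save("base.npy",b); print(b,get_obs()["position"],get_obs()["time_s"])
bot.servo_line([*h.XY,.146],velocity=.03)
z,f=down(.146,.1375,b)
s=get_obs();print(z,f,s["position"],s["ft_torque"],s["time_s"])
E
```

```text
[ 0.20730111  0.05479249 -0.78033528] [0.57881112 0.1790796  0.15527943] 13.1083
0.13749999999999998 [-0.04013258 -0.41113564 -0.94628209] [0.57868566 0.17900923 0.13749867] [ 0.02175336 -0.05347521  0.02236814] 18.425
```

Run:
```python
import h; from h import *
h.XY[:]=[.5787,.179]; b=np.load("base.npy")
z,f=down(.1375,.1275,b,lim=2.5)
s=get_obs();print(z,f,s["position"],s["ft_torque"],s["time_s"])
f,K,V=cam("side");u,v=proj(K,V,[.577,.175,.11]).astype(int)
c=f[v-50:v+50,u-60:u+60]
cv2.imwrite("pics/s2.png",cv2.resize(c,None,fx=5,fy=5,interpolation=cv2.INTER_CUBIC)[:,:,::-1])
```

```text
0.13 [-1.44375071 -0.15153425  6.35043024] [0.57882886 0.17903006 0.13050722] [-0.13580205  0.36405156  0.01880396] 22.675
```

View pics/s2.png

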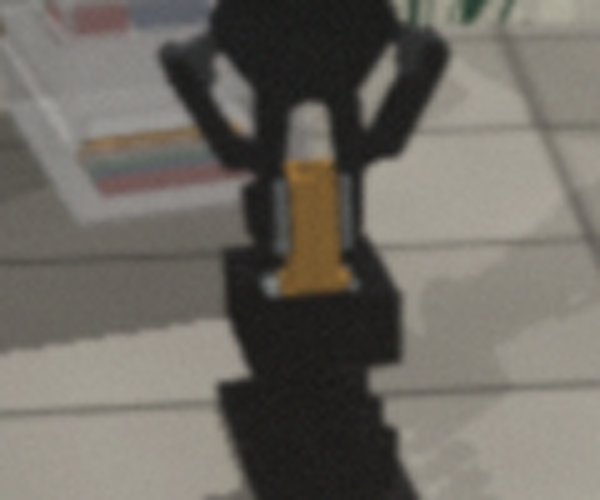

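It dropped straight in: contact at TCP z 0.1305, which is the expected home height, and the side view shows the flange (crop about (315,285)) down inside the pocket. I'll release, retreat and check.

Run:
```python
import h; from h import *
X=[.5787,.179]
bot.servo_line([*X,.1305],velocity=.02)
hand.move_gripper(.05,20); bot.dwell(.2)
bot.servo_line([*X,.26],velocity=.1)
t=np.array([np.cos(np.radians(95.7)),np.sin(np.radians(95.7))])
bot.servo_line([*(np.array(X)-.08*t),.26]); bot.dwell(.3)
f,K,V=cam("wrist");u,v=proj(K,V,[*X,.12]).round().astype(int);v0=max(v-60,0);u0=u-60
a=cv2.resize(f[v0:v0+120,u-60:u+60],(400,400),interpolation=cv2.INTER_CUBIC)
print("wrist home proj",[((proj(K,V,[*X,z])-[u0,v0])*400/120).round() for z in(.098,.153,.165)])
f,K,V=cam("side");u,v=proj(K,V,[*X,.12]).astype(int)
print("side top-centre if home / if on plate",[((proj(K,V,[*X,z])-[u-40,v-40])*5).round() for z in(.153,.165)])
b=cv2.resize(f[v-40:v+40,u-40:u+40],(400,400),interpolation=cv2.INTER_CUBIC)
cv2.imwrite("pics/e.png",np.hstack([a,b])[:,:,::-1]);print(get_obs()["time_s"],get_obs()["wrist_force"])
```

```text
wrist home proj [array([198., 198.]), array([199., 201.]), array([199., 202.])]
side top-centre if home / if on plate [array([200., 138.]), array([199., 114.])]
26.0833 [-0.03345023 -0.42288205  0.18233743]
```

View pics/e.png

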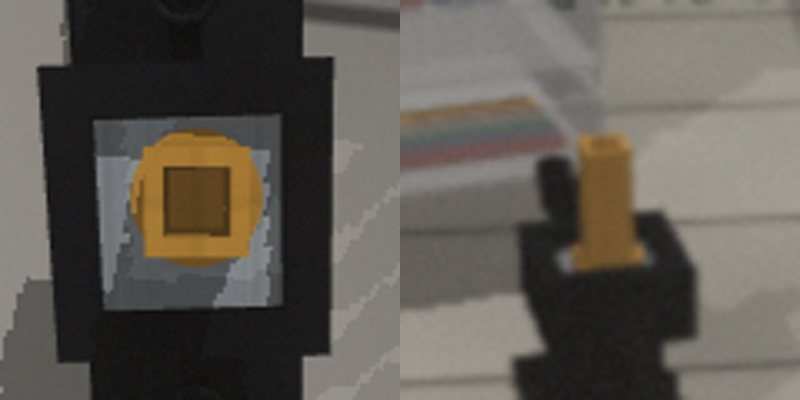

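Wrist view: cup centred at (198,200), upright and square. Side view: cup top at (205,143), against a prediction of (200,138) if home and (199,114) if still on the plate. It's home.

```bash
python3 -c "
from h import *
print(hand_in())"
```

```text
the job is handed in; nothing more can be done
None
```

I put the brass holder back in the menorah's pocket; the final camera views show it upright, fully home and released. It dropped into the slot on the first try at about 26 s, with a contact push of about 6 N, and the job is handed in (no verdict was returned).

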